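# Offer the spring pin up to the empty eye

### The job

One end eye of the clamped leaf spring already has its pin; the other is still empty. Draw the hex-headed spring pin out of the sloping rack, turn it level and hold it up in line with the empty eye, on the robot's side, with its plain tip pointing at the bore and a few centimetres short of it, ready to be driven in. Finish while still holding it there, touching nothing else with it, and leave the other tools and parts where they are.

Things in the scene. Friction and masses are not known exactly. Their poses are not given: they have to be found in the camera images.
- pin: Bare steel spring pin, about 0.4 kg: round shank 20 mm thick, 150 mm long, then a hex head 34 mm across corners, 12 mm thick. Origin: centre of the plain tip; +z from tip to head; centre of mass at z = 90 mm. Starts in any one of the rack's sockets, 50 mm deep, leaning 45 to 51 degrees (2 mm play), head up and towards the robot; 100 mm of shank and the head stand out. Slides out along its axis.
- pin_tip (a point): Centre of the pin's plain tip (same point as the origin of pin).
- pin_head (a point): Centre of the top of the pin's head, 162 mm from the tip along the shank.
- rack: Fixed dark wooden block 60 x 270 x 70 mm tilted 45 degrees on a steel foot (100 x 270 mm), with three sockets 24 mm square, 50 mm deep, in a row 88 mm apart along its y. Origin on the bench below the middle; mouths at x = -50, z = 85 mm, the middle one at y = 0. Socket axes point out along (-0.707, 0, 0.707), up and towards the robot. May be turned by up to 0.2 rad about the vertical.
- drift: Plain round steel drift without a head, 20 mm in diameter and 125 mm long, in another socket of the rack. Origin at its lower end, z along it, upwards. Stays there.
- file: Round file with a light wooden handle 28 mm thick, 152 mm long in all, in the remaining socket. Origin at its lower end, z along it, upwards. Stays there.
- spring: Fixed leaf spring: four dark brown leaves 50 mm wide, clamped on a grey stand (foot 110 x 200 mm), bowed, both ends rising to an eye. Origin on the bench under the middle; the leaves run along its y, x points across them, away from the robot. May be turned by up to 0.1 rad about the vertical. Its clamp in the middle is 107 mm high.
- eye_empty: The empty eye at one end of the spring (left or right, it changes): a tube 46 mm in outer diameter, bore 24 mm, 50 mm long. Origin in the middle of the bore, 188 mm above the bench and 250 mm from the spring's middle; x runs along the bore, level, away from the robot; the mouth facing the robot is at x = -25 mm. z is up.
- eye_filled: The eye at the other end of the spring, same size and axes, already holding a pin: a hex head 12 mm thick shows on the robot's side, a nut and the pin's end on the far side.
- hammer: Hammer, 270 mm, lying on the bench on the left. A bystander.
- wrench: Wrench, 180 mm, lying on the bench on the right. A bystander.
- ubolt: Dark steel U-bolt, 12 mm bar, about 110 x 78 mm, lying flat on the left. A bystander.
There are look-alikes about, which are no part of the job. Leave any green look-alike of the pin alone. Of the things shaped like the file, the wooden one is meant.

How it is judged:
By the outcome, as a careful person would: the job done as asked, in the order asked, and still so for the second after the job is handed in, while the arm keeps its last pose, push and grip.
It also fails if it takes over 40 s, if anything falls off the work surface, if the arm or the gripper's body presses on something with over 40 N, if the wrist force passes 120 N, or if a joint passes its speed limit or range.

### The arm

A 6-joint arm with a two-finger parallel gripper is mounted at the origin on the work surface. World frame = base frame: x ahead of the robot, y to its left, z up, the work surface at z = 0. Lengths are in m, angles in rad, forces in N, time in s.
With the tool pointing down it reaches from about 0.325 to 0.9 m from the base axis. Payload 6.1 kg.
Tool frame: the origin (TCP) lies at the centre of the arm's flange, where the gripper is bolted on; the fingertips stand 182 mm ahead of it and the grasp point (between the pads) lies 164 mm ahead of it (manip.pinch_z is the distance from the TCP to the grasp point, in m); z points along the fingers, y is the direction in which the jaws open and shut (so a half turn about z gives the same grasp; the last joint's range is limited). The gripper opens to 87 mm and grips with 3 to 60 N. Pads are 19 mm wide; open, the fingers measure 117 mm over their backs; the gripper's body (75 mm by 190 mm) begins 51 mm behind the grasp point.
Start: joints at [-1.23, 0.22, 1.526, -0, 1.395, -0.126], TCP at [0.281, -0.558, 0.405] pointing down, gripper open.
Joint ranges: [-2.98, 2.98], [-0.91, 2.08], [0.09, 2.57], [-1.24, 4.39], [0.2, 2.65], [-2.68, 2.68]. Speed limits (rad/s): [2.57, 2.57, 3.01, 3.14, 3.14, 3.14].

### API

Orientations are given as a unit quaternion [x, y, z, w].
In Python, from workcell import manip gives the robot as it stands.
- The arm moves only by the shell command python3 -m creep 'ROWS' [FORCE]. ROWS is text: rows parted by semicolons, each of 7 numbers parted by spaces: the opening in per cent of the stroke, from 0 (shut) to 100 (fully open), then the shift along the tool's x, y, z in units of 60 mm (1.0 is 60 mm), then the turn, a rotation vector about the tool's x, y, z in units of 5 degrees (1.0 is 5 degrees). In form: grip dx dy dz rx ry rz; .... A call has exactly 10 rows; each row is the pose to reach, as a shift and turn from the pose commanded when the call began, along the tool's axes at that moment; what a row does not reach only later rows make up. A row lasts 1/8 s, in which the tool goes at most 62.5 mm and 10.7 degrees, less where a joint would pass 70% of its speed; a pose out of reach is approached as far as the arm can. A call with a gripper value outside its range is refused whole. The fingers move at their own pace and stop on an object; FORCE is the grip in N (left out, the last holds). Time passes only in rows, so rows that repeat a pose let the fingers close, or fill a call up. It gives the time, the measured TCP pose, the force and the opening at its end, in the units of the state.
- manip.get_obs(): the state, without advancing time (a new reading comes with each control period).
- manip.grab_frame(name): name is "side" or "top"; returns a dict with "pixels" (384x512x3 uint8, blue, green, red), "mtx" (3x3 intrinsics, pixels), "R" (3x3) and "t" (3): a world point X has camera coordinates R X + t. Camera axes: x right, y down, z forward; pixel columns grow to the right and rows downward; lengths in m; the calibration is good to about 2 mm. A picture is of the moment at which its call begins. There is no depth.
- manip.close_job(): hands the job in, once; it reports no verdict.
The state is a dict: "clock": time; "qpos": joint angles; "qvel": joint speeds; "effort": joint torques, N m; "tool_pos": TCP position; "tcp_rot": TCP orientation; "ft_force": force on the tool from outside, world axes, zero at the start; "torque": the same for the moment, N m; "width": finger opening in m.
Only numpy, scipy, OpenCV 4.12 (cv2) and the standard library are available. Lean on these libraries where they do the work, as an engineer would, in place of code of your own. Each camera call takes 0.05 s, during which the arm holds its last target.

## Working session

There is one attempt and no reset: what is moved stays moved. The work goes in short steps, Python scripts to look and compute and a shell command to move; the robot and the scene stay as the last step left them, time stands still between calls to the robot, and variables do not carry over. Pictures are saved under pics/ and viewed, and the job is handed in when it is done.

```bash
ls; mkdir -p pics; python3 - <<'E'
from workcell import manip
import cv2,numpy as np
o=manip.get_obs(); print({k:np.round(v,3) for k,v in o.items()})
for n in("side","top"):
    f=manip.grab_frame(n); cv2.imwrite(f"pics/{n}0.png",f["pixels"]); np.savez(f"{n}0.npz",**f); print(n,np.round(f["mtx"],1).tolist(),np.round(f["R"],3).tolist(),np.round(f["t"],3), -f["R"].T@f["t"])
E
```

```text
pics
{'clock': np.float64(0.0), 'qpos': array([-1.23 ,  0.221,  1.528, -0.   ,  1.395, -0.126]), 'qvel': array([ 0.   , -0.   ,  0.   ,  0.002,  0.001,  0.   ]), 'effort': array([-1.0000e-03, -4.9462e+01, -3.8738e+01,  7.0000e-02,  5.8000e-02,
       -0.0000e+00]), 'tool_pos': array([ 0.281, -0.558,  0.404]), 'tcp_rot': array([ 0.973,  0.231, -0.   , -0.001]), 'ft_force': array([ 0.128, -0.588, -0.053]), 'torque': array([ 0.019, -0.008,  0.034]), 'width': np.float64(0.087)}
side [[379.2, 0.0, 256.3], [0.0, 379.2, 192.8], [0.0, 0.0, 1.0]] [[-0.763, -0.647, -0.015], [-0.307, 0.382, -0.872], [0.57, -0.66, -0.489]] [0.425 0.259 0.927] [-0.12474745  0.78764836  0.68605081]
top [[375.1, 0.0, 255.7], [0.0, 375.1, 187.8], [0.0, 0.0, 1.0]] [[0.025, -1.0, -0.016], [-0.995, -0.023, -0.101], [0.101, 0.019, -0.995]] [0.024 0.55  1.138] [0.4315831  0.01608731 1.18795321]
```

View pics/side0.png

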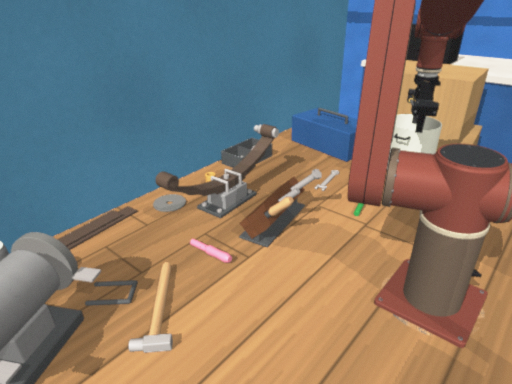

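View pics/top0.png

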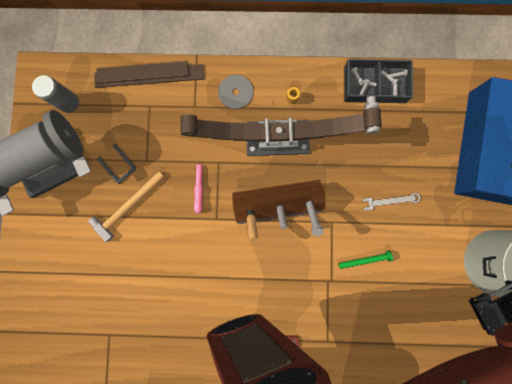

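The top view puts the empty eye at about (188,125) and the filled one at about (372,118). The rack holds the file on the left, with two steel items in the middle and right sockets, so I'm zooming in on those.

```bash
python3 - <<'E'
import cv2,numpy as np
s=np.load("side0.npz")["pixels"];t=np.load("top0.npz")["pixels"]
a=cv2.resize(t[165:245,220:340],None,fx=6,fy=6,interpolation=cv2.INTER_CUBIC)
b=cv2.resize(s[155:255,230:345],None,fx=6,fy=6,interpolation=cv2.INTER_CUBIC)
c=cv2.resize(t[90:165,170:290],None,fx=6,fy=6,interpolation=cv2.INTER_CUBIC)
d=cv2.resize(s[110:220,145:285],None,fx=5,fy=5,interpolation=cv2.INTER_CUBIC)
for n,i in zip("abcd",(a,b,c,d)): cv2.imwrite(f"pics/z{n}.png",i)
E
```

```text
(no output)
```

View pics/za.png

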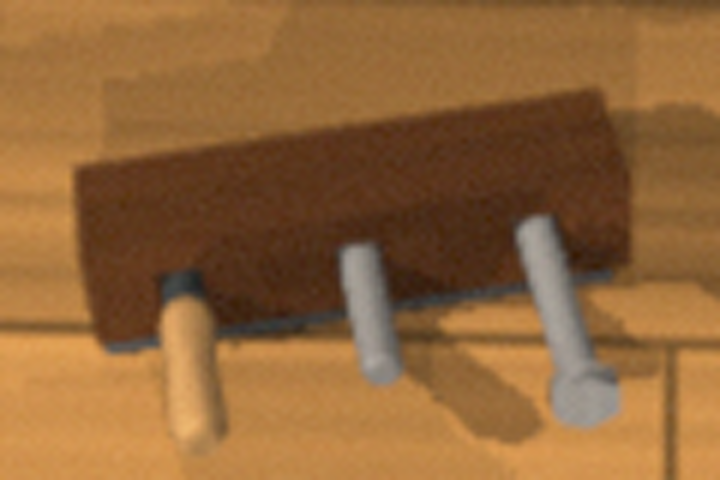

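View pics/zb.png

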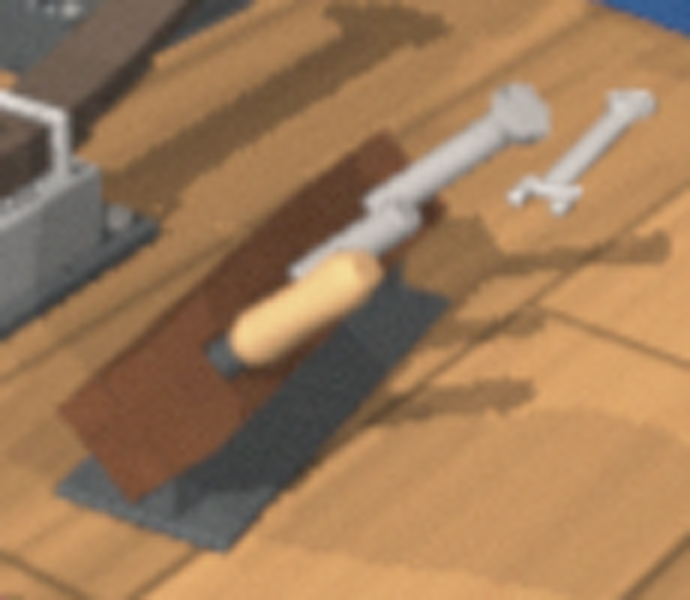

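View pics/zc.png

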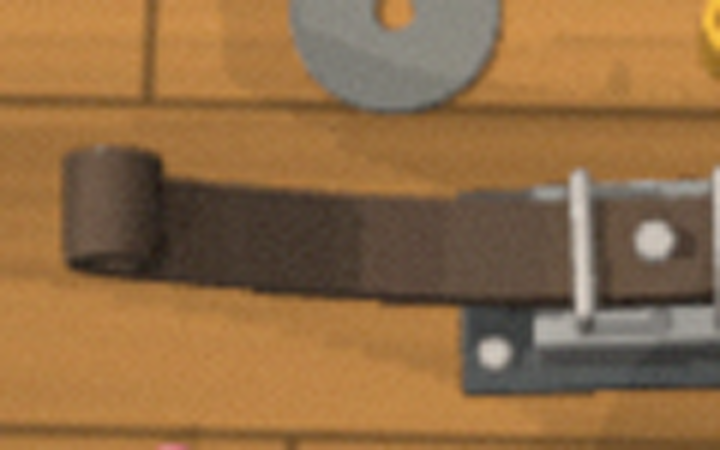

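View pics/zd.png

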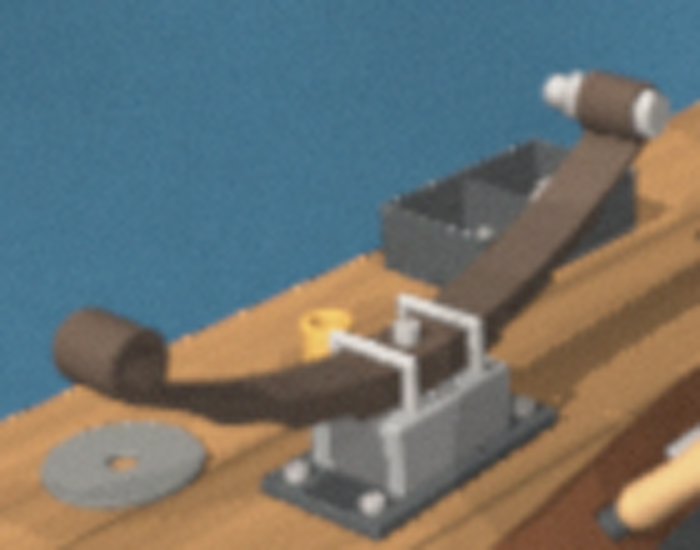

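The pin is in the right socket: its hex head is at about top (317,231) and side (318,173). The middle steel item has no head, so it's the drift. The empty eye's mouth is at about side (173,182). Next I'm masking and triangulating.

```bash
cat > h.py <<'E'
import numpy as np,cv2
F={n:dict(np.load(n+"0.npz")) for n in("side","top")}
def ray(f,uv):
    d=f["R"].T@np.linalg.solve(f["mtx"],[*uv,1.]); return -f["R"].T@f["t"],d/np.linalg.norm(d)
def plane(f,uv,z):
    c,d=ray(f,uv); return c+d*(z-c[2])/d[2]
def tri(fa,a,fb,b):
    c1,d1=ray(fa,a);c2,d2=ray(fb,b)
    s=np.linalg.lstsq(np.c_[d1,-d2],c2-c1,rcond=None)[0]
    p,q=c1+s[0]*d1,c2+s[1]*d2
    return (p+q)/2,np.linalg.norm(p-q)
def proj(f,X):
    p=f["mtx"]@(f["R"]@X+f["t"]);return p[:2]/p[2]
def linepl(f,p,q):
    c,a=ray(f,p);_,b=ray(f,q);n=np.cross(a,b);return c,n/np.linalg.norm(n)
E
python3 - <<'E'
from h import *
S,T=F["side"],F["top"]
def shank(f,box,nm):
    x0,y0,x1,y1=box
    im=f["pixels"][y0:y1,x0:x1]; hsv=cv2.cvtColor(im,cv2.COLOR_BGR2HSV)
    m=((hsv[...,1]<70)&(hsv[...,2]>95)).astype(np.uint8)
    n,l,st,c=cv2.connectedComponentsWithStats(m)
    for i in range(1,n):
        if st[i,4]>25: print(nm,i,st[i]+[x0,y0,0,0,0],c[i]+[x0,y0])
    cv2.imwrite(f"pics/m_{nm}.png",cv2.resize(m*255,None,fx=6,fy=6,interpolation=0))
    np.save("m_"+nm,l)
shank(S,(270,160,330,205),"s"); shank(T,(300,195,330,240),"t")
# eye
for nm,pts in (("emptyL",[(65,150),(160,150),(68,268),(155,270)]),):
    P=[plane(T,(x/6+170,y/6+90),.188) for x,y in pts]; print(nm,np.round(P,3).tolist(),np.mean(P,0))
print("mouth side@.188",plane(S,(173,181.6),.188))
E
python3 - <<'E'
import cv2,numpy as np
s=np.load("side0.npz")["pixels"];t=np.load("top0.npz")["pixels"]
cv2.imwrite("pics/e1.png",cv2.resize(t[90:145,345:400],None,fx=10,fy=10,interpolation=cv2.INTER_CUBIC))
a=cv2.resize(s[165:195,150:190],None,fx=15,fy=15,interpolation=cv2.INTER_CUBIC)
cv2.imwrite("pics/e2.png",a)
E
```

```text
s 1 [278 169  44  33 333] [301.79279279 184.02102102]
s 2 [315 175  15  16  97] [323.19587629 183.62886598]
t 1 [306 201  17  35 266] [313.72180451 219.67293233]
emptyL [[0.728, 0.245, 0.188], [0.729, 0.202, 0.188], [0.673, 0.241, 0.188], [0.673, 0.202, 0.188]] [0.70110971 0.22247326 0.188     ]
mouth side@.188 [0.68251816 0.2147107  0.188     ]
```

View pics/m_s.png

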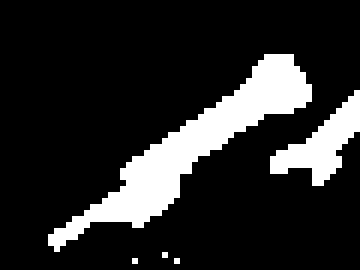

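View pics/m_t.png

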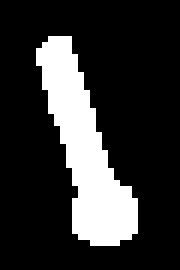

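View pics/e1.png

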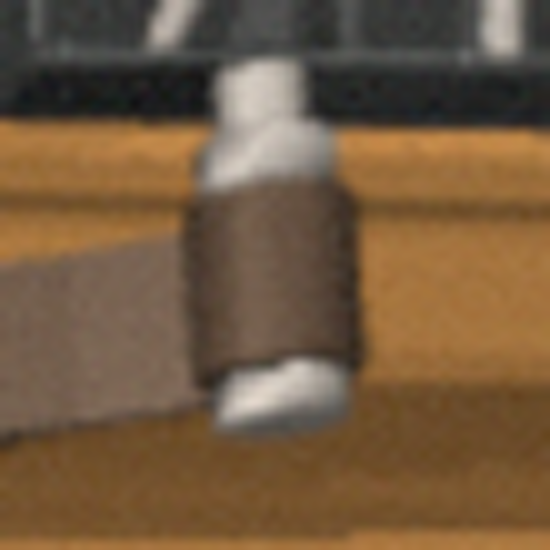

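View pics/e2.png

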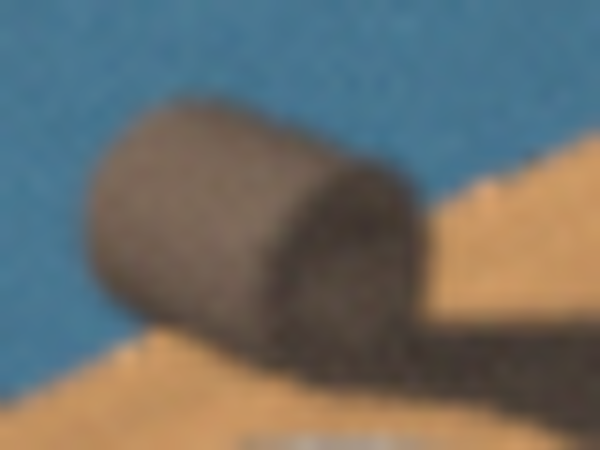

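```bash
python3 - <<'E'
from h import *
S,T=F["side"],F["top"]
sub=lambda p,s,o:((p[0]+.5)/s-.5+o[0],(p[1]+.5)/s-.5+o[1])
# eye far top
a=plane(T,sub((112,148),6,(170,90)),.211); b=plane(T,sub((275,180),10,(345,90)),.211)
v=a-b; print("far tops",a,b,np.linalg.norm(v)); v/=np.linalg.norm(v); ax=np.array([v[1],-v[0],0]); 
ce=a-.025*ax; ce[2]=.188; print("axis",ax,"yaw",np.arctan2(ax[1],ax[0]),"centre",ce,"mouth",ce-.025*ax)
for o in (-.025,.025): print("proj side",proj(S,ce+o*ax),"top",proj(T,ce+o*ax))
m=plane(S,sub((345,272),15,(150,165)),.188); print("side mouth",m)
# pin
L=np.load("m_t.npy"); yy,xx=np.nonzero(L==1); xx=xx+300;yy=yy+195
k=(yy<=222)&(yy>=203); 
def axisline(xx,yy,byrow=True):
    # midpoints per row / column
    if byrow:
        r=[(xx[yy==y].mean(),y) for y in np.unique(yy)]
        r=np.array(r);p=np.polyfit(r[:,1],r[:,0],1);Y=np.array([r[0,1],r[-1,1]]);return np.c_[np.polyval(p,Y),Y]
    r=np.array([(x,yy[xx==x].mean()) for x in np.unique(xx)]);p=np.polyfit(r[:,0],r[:,1],1);X=r[[0,-1],0];return np.c_[X,np.polyval(p,X)]
lt=axisline(xx[k],yy[k])
L=np.load("m_s.npy"); yy,xx=np.nonzero(L==1); xx=xx+270;yy=yy+160
k=(xx<=311)&(xx>=302); ls=axisline(xx[k],yy[k],False)
print("lines",lt,ls)
c1,n1=linepl(T,*lt);c2,n2=linepl(S,*ls)
d=np.cross(n1,n2);d/=np.linalg.norm(d);d*=np.sign(d[2])
p=np.linalg.lstsq(np.array([n1,n2,d]),np.array([n1@c1,n2@c2,d@c1]),rcond=None)[0]
print("axis dir",d,"elev",np.degrees(np.arcsin(d[2])),"yaw",np.arctan2(d[1],-d[0]))
ht=sub((585,400),6,(220,165));hs=sub((527,110),6,(230,155))
H,g=tri(T,ht,S,hs);print("head tri",H,g)
for nm,f,uv in(("t",T,ht),("s",S,hs)):
    c,r=ray(f,uv); s=np.linalg.lstsq(np.c_[d,-r],c-p,rcond=None)[0]; print(nm,"head on axis",p+s[0]*d)
# mouth entry
me=sub((535,222),6,(220,165));c,r=ray(T,me); s=np.linalg.lstsq(np.c_[d,-r],c-p,rcond=None)[0];M=p+s[0]*d;print("entry",M)
np.savez("est.npz",d=d,p=p,H=H,ax=ax,ce=ce)
# rack yaw from front lower foot edge & top edge
for q in ((105,350),(612,275),(78,170),(600,92)): print(plane(T,sub(q,6,(220,165)),0.0 if q[1]>200 else .11))
E
```

```text
far tops [0.72401487 0.22009795 0.211     ] [ 0.75220612 -0.26990289  0.211     ] 0.490811138176634
axis [0.99834907 0.05743807 0.        ] yaw 0.0574697031600693 centre [0.69905615 0.218662   0.188     ] mouth [0.67409742 0.21722605 0.188     ]
proj side [174.1905639  182.78180049] top [190.15477201 134.61485824]
proj side [162.4291749  178.13291586] top [189.88767509 116.73393157]
side mouth [0.67835378 0.21973626 0.188     ]
lines [[308.55 203.  ]
 [314.3  222.  ]] [[302.         182.97272727]
 [311.         176.72727273]]
axis dir [-0.69426634 -0.11701035  0.71014282] elev 45.246536734847645 yaw -0.16696900712384513
head tri [ 0.42008838 -0.1344821   0.16146071] 0.0016168505824959633
t head on axis [ 0.42078679 -0.1339305   0.16243256]
s head on axis [ 0.42008423 -0.13404891  0.16315118]
entry [ 0.50605386 -0.11955975  0.07521561]
[0.4388175  0.09435657 0.        ]
[ 0.48473106 -0.17124137  0.        ]
[0.52403863 0.10270859 0.11      ]
[ 0.56764354 -0.1474864   0.11      ]
```

```bash
cat > go.py <<'E'
import sys,numpy as np
from scipy.spatial.transform import Rotation as Ro
from workcell import manip
def rel(P,Rm,show=True):
    o=manip.get_obs();R0=Ro.from_quat(o["tcp_rot"])
    s=R0.inv().apply(np.asarray(P)-o["tool_pos"])/.06
    r=np.degrees((R0.inv()*Ro.from_matrix(Rm)).as_rotvec())/5
    print("shift",np.round(s,3),"rot",np.round(r,3),"t",o["clock"])
def frame(x,z):
    z=z/np.linalg.norm(z);x=x-z*(x@z);x/=np.linalg.norm(x);return np.c_[x,np.cross(z,x),z]
H=np.array([.4202,-.1341,.1625]);d=np.load("est.npz")["d"]
a=d*d[2]-np.array([0,0,1]);a/=np.linalg.norm(a);RG=frame(-d,a)
g=H-.057*d
E
python3 - <<'E'
from go import *
y=.167;RD=frame(np.array([np.cos(y),np.sin(y),0]),np.array([0,0,-1.]))
rel([.62,-.12,.46],RD); rel(g-.284*a,RG); print(g-.164*a,a,RG)
E
```

```text
shift [ 8.327 -3.978 -0.929] rot [-2.000e-02  1.000e-03  3.435e+00] t 0.1
shift [ 9.098 -4.073  1.372] rot [ 1.337 -8.979  3.263] t 0.1
[ 0.57461695 -0.10807486  0.23748731] [-0.70026688 -0.11802167 -0.70405765] [[ 6.94266342e-01  1.66194276e-01 -7.00266885e-01]
 [ 1.17010352e-01 -9.86093029e-01 -1.18021672e-01]
 [-7.10142820e-01  1.38777878e-17 -7.04057651e-01]]
```

```bash
python3 -m creep '100 0.8 -0.4 -0.4 0 0 0.35; 100 1.7 -0.8 -0.8 0 0 0.7; 100 2.5 -1.2 -0.93 0 0 1; 100 3.3 -1.6 -0.93 0 0 1.4; 100 4.2 -2 -0.93 0 0 1.7; 100 5 -2.4 -0.93 0 0 2.1; 100 5.8 -2.8 -0.93 0 0 2.4; 100 6.6 -3.2 -0.93 0 0 2.8; 100 7.5 -3.6 -0.93 0 0 3.1; 100 8.33 -3.98 -0.93 0 0 3.43' 30
python3 - <<'E'
from go import *
rel(g-.264*a,RG); print(manip.get_obs()["qpos"])
E
```

```text
clock: 1.35
tool_pos: [0.621, -0.1182, 0.4601]
tcp_rot: [0.997, 0.083, -0.0, -0.0]
ft_force: [0.4, -0.8, -0.0]
width: 0.0872
shift [ 0.45  -0.294  2.536] rot [-4.000e-03 -9.043e+00 -1.000e-03] t 1.35
[-3.12692907e-01  2.08322072e-01  1.43745920e+00 -5.60249095e-05
  1.49644135e+00  1.09134248e+00]
```

```bash
python3 -m creep '100 0.2 -0.15 0.2 0 -1.2 0; 100 0.4 -0.29 0.5 0 -2.5 0; 100 0.45 -0.29 0.8 0 -3.8 0; 100 0.45 -0.29 1.1 0 -5.2 0; 100 0.45 -0.29 1.5 0 -6.6 0; 100 0.45 -0.29 1.9 0 -7.9 0; 100 0.45 -0.29 2.2 0 -9.04 0; 100 0.45 -0.29 2.536 0 -9.04 0; 100 0.45 -0.29 2.536 0 -9.04 0; 100 0.45 -0.29 2.536 0 -9.04 0'
python3 - <<'E'
from go import *
import cv2
rel(g-.164*a,RG); print(manip.get_obs()["qpos"])
fr={n:manip.grab_frame(n) for n in("side","top")}
cv2.imwrite("pics/s1.png",fr["side"]["pixels"]);cv2.imwrite("pics/t1.png",fr["top"]["pixels"])
E
```

```text
clock: 2.6
tool_pos: [0.644, -0.0984, 0.3094]
tcp_rot: [0.92, 0.077, -0.382, 0.032]
ft_force: [0.3, 0.3, 0.4]
width: 0.0868
shift [ 0.025 -0.034  1.673] rot [ 0.007 -0.034 -0.001] t 2.6
[-0.20825188  0.65227473  1.22554124 -0.2897778   1.99801307  1.17664049]
```

View pics/s1.png

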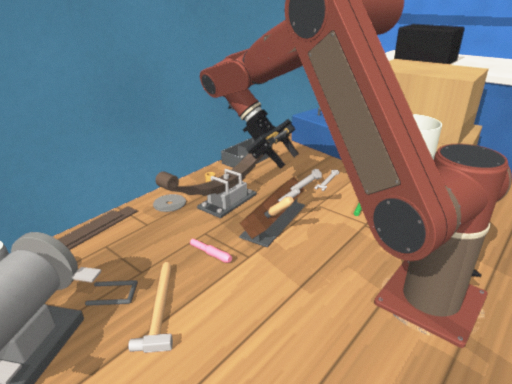

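View pics/t1.png

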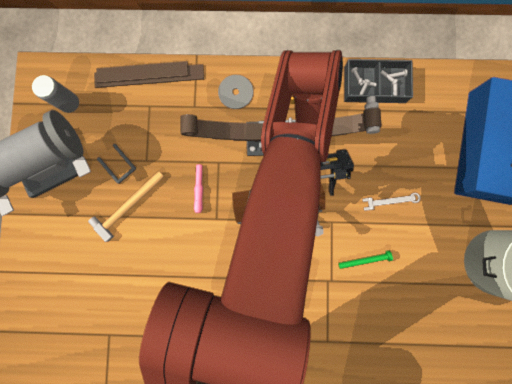

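The tool is tilted above the rack with the jaws lined up on the pin, clear of its neighbours. Moving in and gripping.

```bash
python3 -m creep '100 0.02 -0.03 0.3 0 0 0; 100 0.02 -0.03 0.6 0 0 0; 100 0.02 -0.03 0.9 0 0 0; 100 0.02 -0.03 1.2 0 0 0; 100 0.02 -0.03 1.4 0 0 0; 100 0.02 -0.03 1.55 0 0 0; 100 0.02 -0.03 1.67 0 0 0; 100 0.02 -0.03 1.67 0 0 0; 100 0.02 -0.03 1.67 0 0 0; 100 0.02 -0.03 1.67 0 0 0' 
python3 - <<'E'
from go import *
import cv2
rel(g-.164*a,RG); print(manip.get_obs()["ft_force"])
for n,b in(("side",(130,190,230,360)),("top",(160,260,250,400))):
    p=manip.grab_frame(n)["pixels"][b[0]-30:b[2],b[1]:b[3]];cv2.imwrite(f"pics/{n}2.png",cv2.resize(p,None,fx=4,fy=4,interpolation=cv2.INTER_CUBIC))
E
```

```text
clock: 3.95
tool_pos: [0.5746, -0.1082, 0.2372]
tcp_rot: [0.92, 0.077, -0.383, 0.032]
ft_force: [-0.3, -0.3, -0.4]
width: 0.0869
shift [-0.003 -0.003 -0.003] rot [ 0.008 -0.018  0.003] t 3.95
[-0.25863965 -0.26313981 -0.44266242]
```

View pics/side2.png

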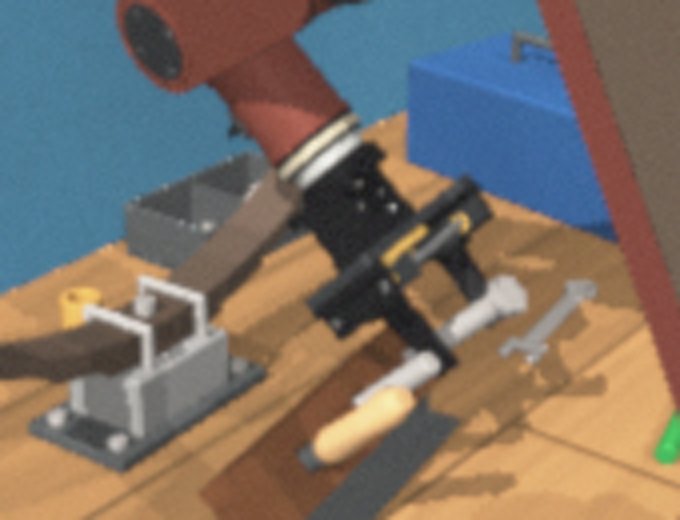

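View pics/top2.png

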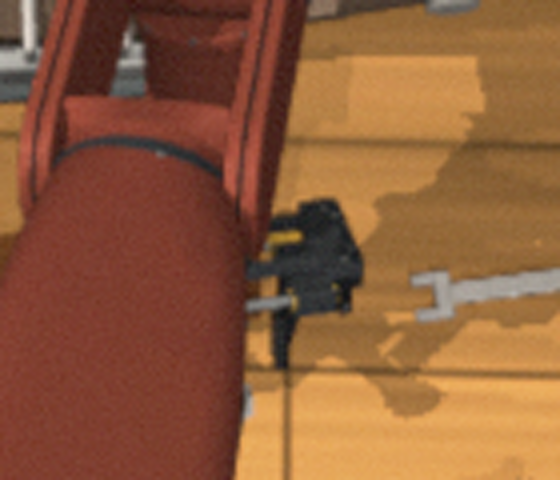

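The jaws straddle the shank just below the head, and nothing else is in contact. Closing now.

```bash
python3 -m creep '50 0 0 0 0 0 0; 30 0 0 0 0 0 0; 20 0 0 0 0 0 0; 10 0 0 0 0 0 0; 5 0 0 0 0 0 0; 0 0 0 0 0 0 0; 0 0 0 0 0 0 0; 0 0 0 0 0 0 0; 0 0 0 0 0 0 0; 0 0 0 0 0 0 0' 45
```

```text
clock: 5.3
tool_pos: [0.5742, -0.1083, 0.2369]
tcp_rot: [0.92, 0.077, -0.383, 0.032]
ft_force: [-0.5, -1.1, -0.7]
width: 0.0189
```

The jaws stopped on the 20 mm shank. Drawing it out along -x of the tool.

```bash
python3 -m creep '0 -0.05 0 0 0 0 0; 0 -0.12 0 0 0 0 0; 0 -0.2 0 0 0 0 0; 0 -0.3 0 0 0 0 0; 0 -0.4 0 0 0 0 0; 0 -0.5 0 0 0 0 0; 0 -0.6 0 0 0 0 0; 0 -0.7 0 0 0 0 0; 0 -0.8 0 0 0 0 0; 0 -0.9 0 0 0 0 0'

```

```text
clock: 6.55
tool_pos: [0.5365, -0.1146, 0.2756]
tcp_rot: [0.92, 0.077, -0.383, 0.032]
ft_force: [0.1, -0.1, -3.5]
width: 0.0186
```

The wrist now carries the pin's weight of about 4 N. Continuing another 72 mm out.

```bash
python3 -m creep '0 -0.15 0 0 0 0 0; 0 -0.3 0 0 0 0 0; 0 -0.45 0 0 0 0 0; 0 -0.6 0 0 0 0 0; 0 -0.75 0 0 0 0 0; 0 -0.9 0 0 0 0 0; 0 -1.05 0 0 0 0 0; 0 -1.2 0 0 0 0 0; 0 -1.2 0 0 0 0 0; 0 -1.2 0 0 0 0 0'
python3 - <<'E'
from go import *
import cv2
y=.0575;ax=np.array([np.cos(y),np.sin(y),0]);RF=frame(ax,np.array([0,0,-1.]))
mouth=np.array([.676,.2215,.188])
tip=mouth-.035*ax; gp=tip-.105*ax
pre=gp-.06*ax+[0,0,.164+.10]
rel(gp+[0,0,.164],RF); rel(pre,RF); print(gp)
p=manip.grab_frame("side")["pixels"];cv2.imwrite("pics/s3.png",p)
E
```

```text
clock: 7.8
tool_pos: [0.4867, -0.123, 0.3263]
tcp_rot: [0.92, 0.077, -0.383, 0.032]
ft_force: [-0.0, -0.7, -2.9]
width: 0.0191
shift [ 0.928 -5.392 -1.542] rot [0.496 9.028 1.194] t 7.8
shift [-0.955 -5.502 -2.012] rot [0.496 9.028 1.194] t 7.8
[0.53623137 0.21345444 0.188     ]
```

View pics/s3.png

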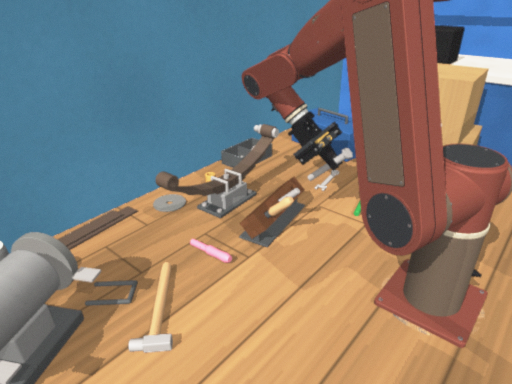

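The pin is clear of the rack, and the file and drift are still in it. Moving up and over to the standoff while levelling it.

```bash
python3 -m creep '0 -0.4 0 -0.4 0.05 1 0.1; 0 -0.8 -0.1 -0.8 0.1 2 0.25; 0 -1 -0.8 -1.3 0.2 3.5 0.45; 0 -1 -1.6 -1.6 0.28 5 0.65; 0 -1 -2.4 -1.8 0.36 6.5 0.85; 0 -1 -3.2 -2 0.44 8 1.05; 0 -0.96 -4 -2.01 0.5 9.03 1.19; 0 -0.96 -4.8 -2.01 0.5 9.03 1.19; 0 -0.96 -5.5 -2.01 0.5 9.03 1.19; 0 -0.96 -5.5 -2.01 0.5 9.03 1.19'
python3 - <<'E'
from go import *
import cv2
y=.0575;ax=np.array([np.cos(y),np.sin(y),0]);RF=frame(ax,np.array([0,0,-1.]))
mouth=np.array([.676,.2215,.188])
gp=mouth-.14*ax
rel(gp+[0,0,.164],RF); print(manip.get_obs()["qpos"])
for n in("side","top"):
    p=manip.grab_frame(n)["pixels"];cv2.imwrite(f"pics/{n}4.png",p)
E
```

```text
clock: 9.1
tool_pos: [0.475, 0.2122, 0.4515]
tcp_rot: [1.0, 0.031, -0.001, -0.0]
ft_force: [-0.9, -0.1, -4.4]
width: 0.0188
shift [1.024 0.043 1.655] rot [-0.002  0.031  0.053] t 9.1
[ 2.68301528e-01 -5.93382309e-02  1.73613642e+00  7.40142226e-04
  1.46736625e+00  1.77687759e+00]
```

View pics/side4.png

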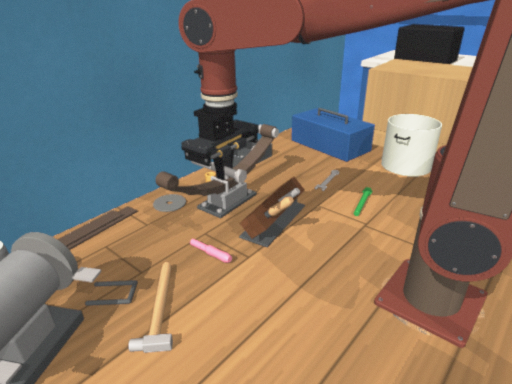

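View pics/top4.png

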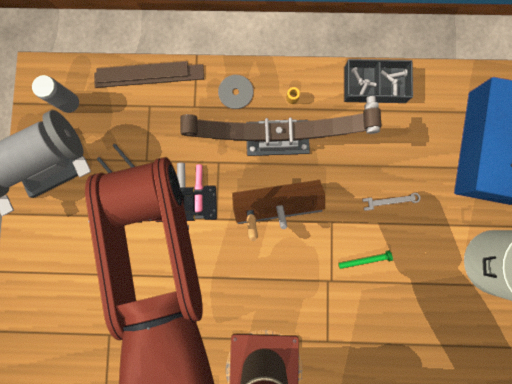

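```bash
python3 - <<'E'
import cv2
s=cv2.imread("pics/side4.png")[90:220,140:280];t=cv2.imread("pics/top4.png")[90:230,150:270]
cv2.imwrite("pics/z4s.png",cv2.resize(s,None,fx=4.5,fy=4.5,interpolation=cv2.INTER_CUBIC));cv2.imwrite("pics/z4t.png",cv2.resize(t,None,fx=4.2,fy=4.2,interpolation=cv2.INTER_CUBIC))
E
```

```text
(no output)
```

View pics/z4s.png

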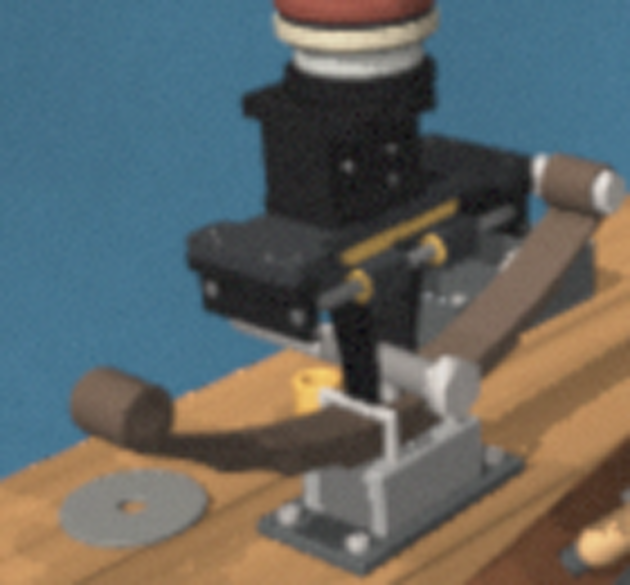

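View pics/z4t.png

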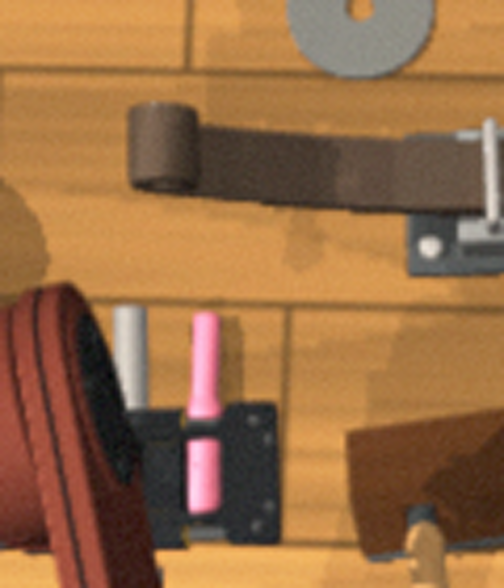

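The top view shows the pin held parallel to the bore, with its tip at about (180,163); the pink object is just seen through a gap in the gripper. Going to the final pose.

```bash
python3 -m creep '0 0 0 0.3 0 0 0; 0 0.1 0.02 0.6 0 0 0; 0 0.2 0.04 0.9 0 0 0; 0 0.35 0.04 1.2 0 0 0; 0 0.5 0.04 1.4 0 0 0; 0 0.7 0.04 1.6 0 0 0; 0 0.85 0.04 1.655 0 0 0; 0 1 0.04 1.655 0 0.03 0.05; 0 1.02 0.04 1.655 0 0.03 0.05; 0 1.02 0.04 1.655 0 0.03 0.05'
python3 - <<'E'
from go import *
import cv2
o=manip.get_obs();print(o["tool_pos"],o["tcp_rot"],o["ft_force"],o["torque"])
for n in("side","top"):
    f=manip.grab_frame(n);np.savez(n+"5.npz",**f);p=f["pixels"]
    b=(140,200,130,250) if n=="side" else (95,205,150,290)
    cv2.imwrite(f"pics/{n}5.png",cv2.resize(p[b[0]:b[1],b[2]:b[3]],None,fx=6 if n=="side" else 5,fy=6 if n=="side" else 5,interpolation=cv2.INTER_CUBIC))
E
```

```text
clock: 10.45
tool_pos: [0.5374, 0.2111, 0.3534]
tcp_rot: [1.0, 0.027, 0.002, -0.0]
ft_force: [-0.1, -0.2, -3.2]
width: 0.0186
[0.53741534 0.21109645 0.35337922] [ 9.99642039e-01  2.67072830e-02  1.55298647e-03 -3.21172488e-04] [-0.0609199  -0.19678865 -3.16692139] [ 0.10317379  0.04789303 -0.03027668]
```

View pics/side5.png

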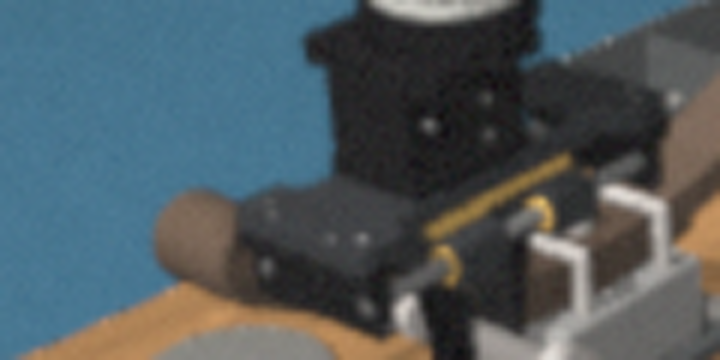

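View pics/top5.png

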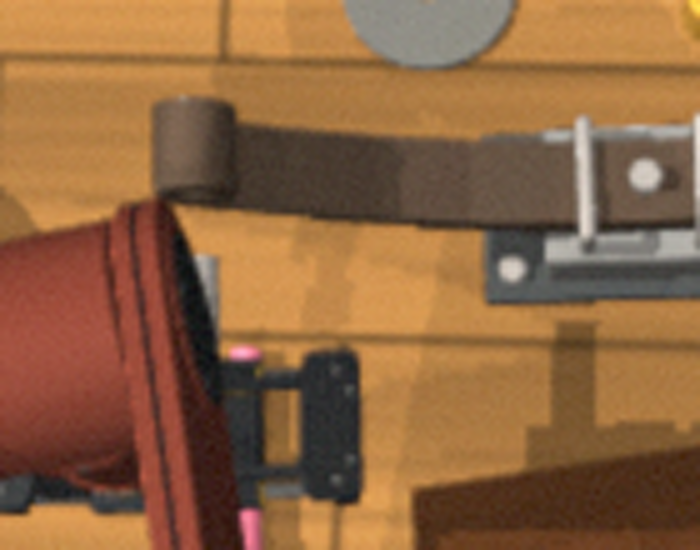

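The gripper body hides the tip from the side camera here. I'll raise the tool about 200 mm so that camera sees the whole pin, measure the pin in the tool frame, then come back.

```bash
python3 -m creep '0 -0.2 0 -0.4 0 0 0; 0 -0.4 0 -0.9 0 0 0; 0 -0.5 0 -1.5 0 0 0; 0 -0.5 0 -2.1 0 0 0; 0 -0.5 0 -2.7 0 0 0; 0 -0.5 0 -3.2 0 0 0; 0 -0.5 0 -3.5 0 0 0; 0 -0.5 0 -3.5 0 0 0; 0 -0.5 0 -3.5 0 0 0; 0 -0.5 0 -3.5 0 0 0'
python3 - <<'E'
from go import *
import cv2
from h import proj
o=manip.get_obs();print(o["tool_pos"],o["tcp_rot"]);np.savez("o6.npz",p=o["tool_pos"],q=o["tcp_rot"])
c=o["tool_pos"]-[0,0,.164]
for n in("side","top"):
    f=manip.grab_frame(n);np.savez(n+"6.npz",**f);p=f["pixels"]
    u,v=proj(f,c).astype(int);print(n,u,v)
    x0,y0=max(u-60,0),max(v-45,0);print(x0,y0)
    cv2.imwrite(f"pics/{n}6.png",cv2.resize(p[y0:y0+90,x0:x0+120],None,fx=6,fy=6,interpolation=cv2.INTER_CUBIC))
E
```

```text
clock: 11.8
tool_pos: [0.5068, 0.2093, 0.5609]
tcp_rot: [1.0, 0.027, -0.0, 0.0]
ft_force: [-0.8, 0.1, -3.6]
width: 0.0187
[0.50679264 0.20929838 0.56092941] [ 9.99644382e-01  2.66655163e-02 -2.22127398e-04  1.00346057e-04]
side 211 123
151 78
top 171 188
111 143
```

View pics/side6.png

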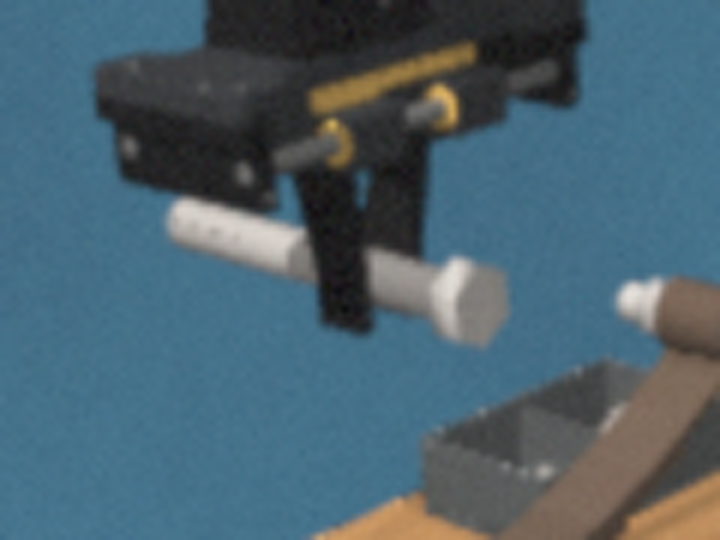

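View pics/top6.png

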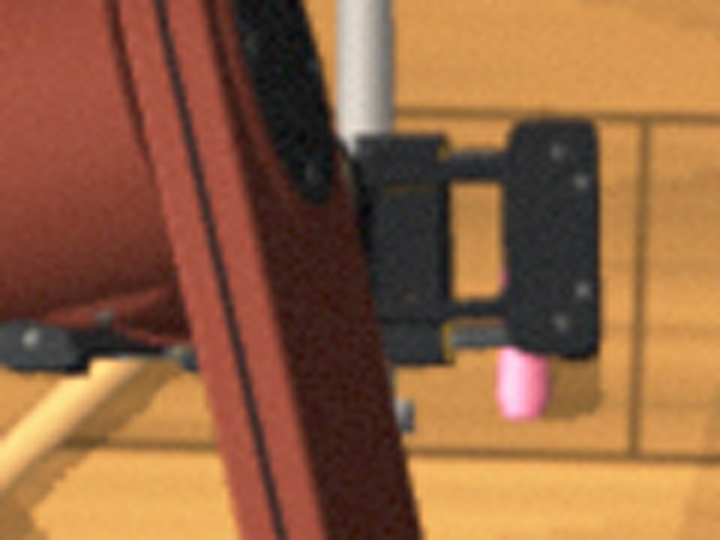

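```bash
python3 - <<'E'
from h import *
from scipy.spatial.transform import Rotation as Ro
o=np.load("o6.npz");f=dict(np.load("side6.npz"));ft=dict(np.load("top6.npz"))
R=Ro.from_quat(o["q"]).as_matrix();c=o["p"]+R[:,2]*.164
sub=lambda p,s,of:((p[0]+.5)/s-.5+of[0],(p[1]+.5)/s-.5+of[1])
def jp(uv):
    C,d=ray(f,uv);s=((c-C)@R[:,1])/(d@R[:,1]);return R.T@(C+s*d-c)
# upscaled mask axis fit
p=cv2.resize(f["pixels"][78:168,151:271],None,fx=6,fy=6,interpolation=cv2.INTER_CUBIC)
hsv=cv2.cvtColor(p,cv2.COLOR_BGR2HSV);m=((hsv[...,1]<75)&(hsv[...,2]>100))
def mids(x0,x1):
    r=[]
    for x in range(x0,x1):
        y=np.nonzero(m[190:350,x])[0]+190
        r.append((x,y.min(),y.max()))
    return np.array(r)
r=np.r_[mids(200,270),mids(378,420)]
print(r[::15].tolist())
mid=(r[:,1]+r[:,2])/2;k=np.polyfit(r[:,0],mid,1);print("slope",k, np.polyfit(r[:,0],r[:,1],1),np.polyfit(r[:,0],r[:,2],1))
A=jp(sub((183,np.polyval(k,183)),6,(151,78)));B=jp(sub((480,np.polyval(k,480)),6,(151,78)))
print("tip tool",A,"head",B,"len",np.linalg.norm(A-B),"tilt deg",np.degrees(np.arctan2(A[2]-B[2],A[0]-B[0])))
print("head by eye",jp(sub((480,302),6,(151,78))),"tip eye",jp(sub((183,224),6,(151,78))))
for X in ((.105,0,0),(-.057,0,0)): 
    u=proj(f,c+R@np.array(X)); print("ideal px zoom",(u-[151,78])*6)
# eye check: side0 eye
E
```

```text
[[200, 200, 253], [215, 203, 257], [230, 208, 262], [245, 212, 266], [260, 215, 270], [383, 251, 301], [398, 255, 312], [413, 260, 316]]
slope [  0.28169616 169.63132992] [  0.28546994 141.59018208] [  0.27792237 197.67247775]
tip tool [ 1.03970308e-01  1.69789472e-16 -2.00350367e-03] head [-5.69054876e-02  4.28254728e-17  1.28443301e-03] len 0.160909391389592 tilt deg -1.1708328839690905
head by eye [-5.69778210e-02  1.50428587e-16  1.53112804e-04] tip eye [ 1.04170806e-01  1.25548410e-17 -7.73040609e-04]
ideal px zoom [179.32426872 222.96815583]
ideal px zoom [477.52511882 299.12100316]
```

```bash
python3 - <<'E'
from h import *
from scipy.spatial.transform import Rotation as Ro
o=np.load("o6.npz");f=dict(np.load("side6.npz"))
R=Ro.from_quat(o["q"]).as_matrix();c=o["p"]+R[:,2]*.164
# background blue: use (B-R) as signal: sky high, steel ~0
im=f["pixels"].astype(float);sig=cv2.GaussianBlur(im[...,0]-im[...,2],(3,3),.6)
def cross(col):
    axv=None
    cc=sig[:,col]; 
    Pi=[proj(f,c+R@np.array([x,0,0])) for x in (.104,-.057)]
    v0=np.interp(-col,[-Pi[1][0],-Pi[0][0]],[Pi[1][1],Pi[0][1]]); i=int(round(v0))
    t=35. 
    u=i
    while cc[u]<t:u-=1
    l=i
    while cc[l]<t:l+=1
    up=u+(t-cc[u])/(cc[u+1]-cc[u]); lo=l-1+(t-cc[l-1])/(cc[l]-cc[l-1])
    return v0,up,lo
print(im[95:100,170,:2].mean(0))
for col in list(range(182,200))+list(range(213,224)):
    v0,u,l=cross(col);print(col,round(v0,2),round(u,2),round(l,2),"off",round((u+l)/2-v0,2),"w",round(l-u,2))
E
```

```text
[45.6 42.2]
182 115.45 85.99 119.31 off -12.79 w 33.32
183 115.7 85.65 119.58 off -13.09 w 33.93
184 115.96 85.13 119.84 off -13.47 w 34.72
185 116.21 80.21 120.1 off -16.06 w 39.89
186 116.47 55.22 120.42 off -28.64 w 65.2
187 116.72 55.06 120.74 off -28.82 w 65.67
188 116.98 54.68 121.03 off -29.12 w 66.35
189 117.23 53.67 121.41 off -29.69 w 67.74
190 117.49 50.12 121.66 off -31.6 w 71.53
191 117.74 48.04 121.9 off -32.77 w 73.86
192 118.0 -212.87 122.25 off -163.31 w 335.12
193 118.25 -213.38 122.5 off -163.7 w 335.88
194 118.51 -213.67 122.75 off -163.97 w 336.42
195 118.77 -213.95 123.03 off -164.22 w 336.98
196 119.02 113.13 123.42 off -0.75 w 10.29
197 119.28 114.18 123.71 off -0.33 w 9.53
198 119.53 114.43 123.92 off -0.36 w 9.49
199 119.79 114.69 124.22 off -0.33 w 9.53
213 123.36 -222.43 129.67 off -169.74 w 352.1
214 123.62 -222.87 129.27 off -170.42 w 352.14
215 123.87 -223.43 129.41 off -170.88 w 352.84
216 124.13 -223.86 129.62 off -171.25 w 353.48
217 124.38 -224.25 129.8 off -171.61 w 354.06
218 124.64 -224.52 130.15 off -171.83 w 354.67
219 124.89 -224.83 130.37 off -172.13 w 355.2
220 125.15 -225.37 130.45 off -172.61 w 355.82
221 125.41 119.83 130.73 off -0.12 w 10.9
222 125.66 121.13 131.38 off 0.6 w 10.25
223 125.92 121.45 133.04 off 1.33 w 11.59
```

The side view at 211 px shows the pin held at the grasp point, with its tip about 1.2° high. Next I'm checking the lateral alignment against the eye in the same top camera.

```bash
python3 - <<'E'
from h import *
from scipy.spatial.transform import Rotation as Ro
T0=dict(np.load("top0.npz"));T5=dict(np.load("top5.npz"));T6=dict(np.load("top6.npz"));o=np.load("o6.npz")
R=Ro.from_quat(o["q"]).as_matrix();c=o["p"]+R[:,2]*.164
# eye edges: red channel profile
r0=cv2.GaussianBlur(T0["pixels"],(3,3),.6)[...,2].astype(float)
for row in range(118,134,2): print(row,r0[row,176:204].astype(int))
r6=cv2.GaussianBlur(T6["pixels"],(3,3),.6).astype(float);s6=r6[...,2]-r6[...,0]
for row in range(138,162,4): print(row,s6[row,160:182].astype(int))
r5=cv2.GaussianBlur(T5["pixels"],(3,3),.6).astype(float);s5=r5[...,2]-r5[...,0]
for row in range(142,160,2): print(row,s5[row,180:202].astype(int))
E
```

```text
118 [159 158 159 153 124  98  97 104 109 109 107 104  99  94  88  81  73  67
  59  51  62 109 143 153 155 157 158 160]
120 [163 164 164 157 126 101  98 105 109 111 110 106 100  94  88  81  74  64
  58  50  49  63  74  81  86  88  94 101]
122 [157 158 157 151 120 100 100 106 111 110 108 105  98  93  89  80  73  67
  60  50  44  51  57  61  64  62  62  67]
124 [161 161 163 156 125 102 101 107 110 109 108 106 101  96  88  81  73  67
  60  54  47  50  56  59  59  60  62  65]
126 [168 168 169 162 128 102 100 106 110 109 107 103  99  94  86  80  72  64
  56  50  47  51  56  59  59  59  64  66]
128 [165 166 165 159 126 103 102 107 110 109 106 103 101  95  85  78  70  62
  58  54  50  52  58  60  60  63  66  67]
130 [170 171 171 164 129 104 102 109 110 110 106 103  99  92  85  76  70  66
  58  49  43  46  56  63  66  65  67  68]
132 [168 170 172 165 136 105  89  86  80  75  73  71  70  69  67  62  58  56
  53  47  45  49  58  66  66  65  66  66]
138 [105 128 131 130 131 131 131 125 121 117 115 114 115 117 120 126 132 132
 129 125 124 126]
142 [ 28  81 119 129 128 127 108  49  21  19  19  18 
[... 576 characters left out ...]
2 132 133 133 132
 132 131 132 132]
146 [ 94  74  54  47  29   8  -2   6  27  40  45  46  58  86 116 129 130 130
 131 128 127 129]
148 [ 96  81  58  51  34  11  -1  -2   0   6  13  13  19  59 111 129 129 131
 131 131 130 131]
150 [ 97  87  65  53  38  17   3  -3  -3   6  10  12  19  59 110 131 132 131
 131 132 132 131]
152 [ 99  94  72  55  48  25   3  -4   0   3   7  11  20  56 108 128 130 130
 131 130 131 130]
154 [ 97  94  76  58  52  36  12   0  -2  -2   2   8  14  44  99 127 129 129
 130 129 129 131]
156 [ 96  95  84  64  53  44  19   2   1  -2  -1   3  14  44 101 125 129 132
 131 130 129 128]
158 [ 95  99  93  67  52  51  32  11   2   0  -1   1  12  46 102 127 129 132
 132 131 131 130]
```

```bash
python3 - <<'E'
from h import *
from scipy.spatial.transform import Rotation as Ro
T0=dict(np.load("top0.npz"));T5=dict(np.load("top5.npz"));T6=dict(np.load("top6.npz"));o=np.load("o6.npz")
R=Ro.from_quat(o["q"]).as_matrix();c=o["p"]+R[:,2]*.164
for row in (142,150,156): print("pin6 in tool",R.T@(plane(T6,(171.36,row),c[2])-c))
for row in (118,124,130): print("eye",[plane(T0,(u,row),.188)[:2].round(4) for u in(179.95,196.8,188.38)])
for row,u in ((148,193.2),(152,193.2),(157,193.4)): print("pin5 axis",plane(T5,(u,row),.188)+[0,.010,0])
print("tip5 x",plane(T5,(190,145.9),.198))
print("pin5 gripper", [.53741,.2111], "axis line at x=.63:", .2111+.0535*(.63-.5374))
E
```

```text
pin6 in tool [ 9.98047323e-02 -5.26699080e-04 -4.49565070e-05]
pin6 in tool [ 8.22968434e-02 -6.22246077e-04 -3.71056508e-05]
pin6 in tool [ 6.92162745e-02 -6.93631557e-04 -3.12400855e-05]
eye [array([0.7199, 0.2473]), array([0.7208, 0.201 ]), array([0.7204, 0.2241])]
eye [array([0.7031, 0.2465]), array([0.7041, 0.2003]), array([0.7036, 0.2234])]
eye [array([0.6864, 0.2457]), array([0.6873, 0.1996]), array([0.6868, 0.2226])]
pin5 axis [0.63722006 0.21734467 0.188     ]
pin5 axis [0.62619989 0.21688192 0.188     ]
pin5 axis [0.61247059 0.21576157 0.188     ]
tip5 x [0.64071431 0.21430711 0.198     ]
pin5 gripper [0.53741, 0.2111] axis line at x=.63: 0.2160541
```

```bash
cat > fin.py <<'E'
from go import *
y=.055;ax=np.array([np.cos(y),np.sin(y),0]);t=np.radians(1.2);Z=np.array([0,0,1.])
x=np.cos(t)*ax-np.sin(t)*Z;z=-np.sin(t)*ax-np.cos(t)*Z;RF=frame(x,z)
gp=np.array([.535,.2133,.188]);P=gp-.164*z
if __name__=="__main__": rel(P,RF)
E
python3 fin.py
```

```text
shift [ 0.528 -0.042  3.493] rot [ 0.    -0.245 -0.019] t 11.9
```

```bash
python3 -m creep '0 0 0 0.5 0 -0.1 0; 0 0 -0.04 1 0 -0.24 0; 0 0 -0.04 1.6 0 -0.24 -0.02; 0 0.1 -0.04 2.1 0 -0.24 -0.02; 0 0.2 -0.04 2.6 0 -0.24 -0.02; 0 0.3 -0.04 3 0 -0.24 -0.02; 0 0.45 -0.04 3.3 0 -0.24 -0.02; 0 0.53 -0.04 3.49 0 -0.24 -0.02; 0 0.53 -0.04 3.49 0 -0.24 -0.02; 0 0.53 -0.04 3.49 0 -0.24 -0.02'; python3 fin.py
python3 - <<'E'
from go import *
import cv2
for n in("side","top"):
    f=manip.grab_frame(n);np.savez(n+"7.npz",**f);p=f["pixels"]
    b=(140,220,130,250) if n=="side" else (95,205,150,290)
    cv2.imwrite(f"pics/{n}7.png",cv2.resize(p[b[0]:b[1],b[2]:b[3]],None,fx=6 if n=="side" else 5,fy=6 if n=="side" else 5,interpolation=cv2.INTER_CUBIC))
    if n=="top":
        r=cv2.GaussianBlur(p,(3,3),.6).astype(float);s=r[...,2]-r[...,0]
        for row in range(144,158,4): print(row,s[row,184:200].astype(int))
E
```

```text
clock: 13.15
tool_pos: [0.5392, 0.2136, 0.3545]
tcp_rot: [1.0, 0.028, -0.009, -0.0]
ft_force: [0.7, 0.2, -2.5]
width: 0.0189
shift [-0.013  0.002  0.042] rot [-0.008 -0.044  0.002] t 13.15
144 [  3  -3  15  65 115 133 134 132 133 133 132 132 133 131 130 131]
148 [ 12   0  -2   1   7  13  14  16  46 103 129 131 131 130 129 130]
152 [ 33   9  -2  -1   1   3  10  14  42 102 128 132 130 131 131 131]
156 [ 47  24   8   0   1   1   2  13  45 101 127 129 130 129 128 127]
```

View pics/side7.png

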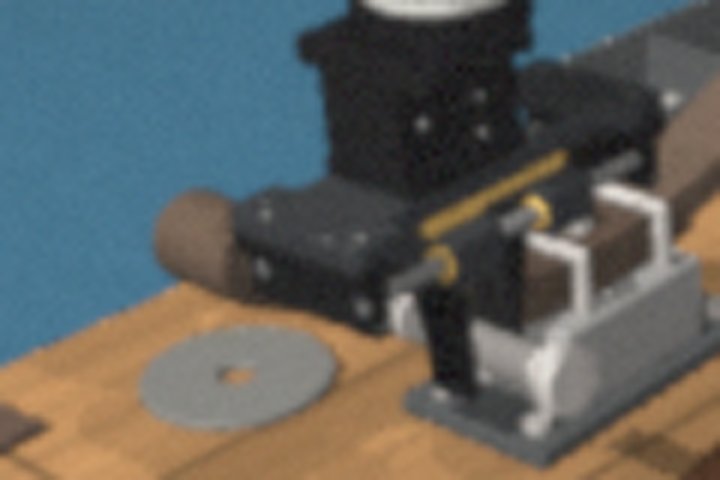

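View pics/top7.png

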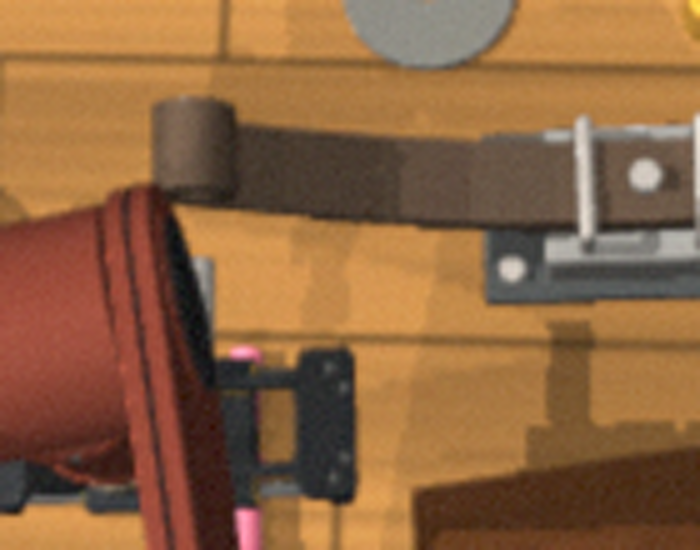

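```bash
python3 fin.py; python3 - <<'E'
from h import *
from fin import gp,ax
f=dict(np.load("side7.npz"))
u=proj(f,gp-.057*ax);print((u-[130,140])*6+2.5); print(manip.get_obs()["ft_force"] if 0 else "")
E
```

```text
shift [-0.012  0.002  0.046] rot [-0.009 -0.05   0.003] t 13.25
[575.12881007 387.43204282]
```

The tool is settled about 2.7 mm high, and the head position in the side view agrees. Trimming that out.

```bash
python3 -m creep '0 -0.01 0 0.02 0 -0.05 0; 0 -0.01 0 0.045 0 -0.05 0; 0 -0.01 0 0.045 0 -0.05 0; 0 -0.01 0 0.045 0 -0.05 0; 0 -0.01 0 0.045 0 -0.05 0; 0 -0.01 0 0.045 0 -0.05 0; 0 -0.01 0 0.045 0 -0.05 0; 0 -0.01 0 0.045 0 -0.05 0; 0 -0.01 0 0.045 0 -0.05 0; 0 -0.01 0 0.045 0 -0.05 0'; python3 fin.py
```

```text
clock: 14.5
tool_pos: [0.5383, 0.2134, 0.3508]
tcp_rot: [1.0, 0.028, -0.011, 0.0]
ft_force: [-0.7, 0.0, -2.5]
width: 0.019
shift [ 0.001 -0.001 -0.02 ] rot [-0.005  0.021  0.001] t 14.5
```

```bash
python3 -m creep '0 0 0 -0.015 0 0.02 0; 0 0 0 -0.015 0 0.02 0; 0 0 0 -0.015 0 0.02 0; 0 0 0 -0.015 0 0.02 0; 0 0 0 -0.015 0 0.02 0; 0 0 0 -0.015 0 0.02 0; 0 0 0 -0.015 0 0.02 0; 0 0 0 -0.015 0 0.02 0; 0 0 0 -0.015 0 0.02 0; 0 0 0 -0.015 0 0.02 0'; python3 fin.py
python3 - <<'E'
from workcell import manip
import cv2
for n in("side","top"):
    p=manip.grab_frame(n)["pixels"]
    b=(140,220,130,250) if n=="side" else (95,205,150,290)
    k=6 if n=="side" else 5
    cv2.imwrite(f"pics/{n}8.png",cv2.resize(p[b[0]:b[1],b[2]:b[3]],None,fx=k,fy=k,interpolation=cv2.INTER_CUBIC));cv2.imwrite(f"pics/{n}8f.png",p)
    if n=="top":
        r=cv2.GaussianBlur(p,(3,3),.6).astype(float);s=r[...,2]-r[...,0]
        for row in range(148,158,4): print(row,s[row,184:200].astype(int))
E
python3 fin.py
```

```text
clock: 15.75
tool_pos: [0.5384, 0.2135, 0.3517]
tcp_rot: [1.0, 0.028, -0.011, 0.0]
ft_force: [0.3, 0.1, -3.1]
width: 0.0192
shift [ 0.001 -0.    -0.005] rot [-0.005  0.001  0.001] t 15.75
148 [ 16   4   0   0   5  15  20  25  49 104 128 131 130 131 133 131]
152 [ 34  11   0  -1  -3   1   9  13  32  97 127 130 129 133 133 132]
156 [ 52  33   8  -2  -2   1   5   8  31  94 124 129 130 130 128 130]
shift [ 0.001 -0.    -0.004] rot [-0.005  0.     0.001] t 15.85
```

View pics/side8.png

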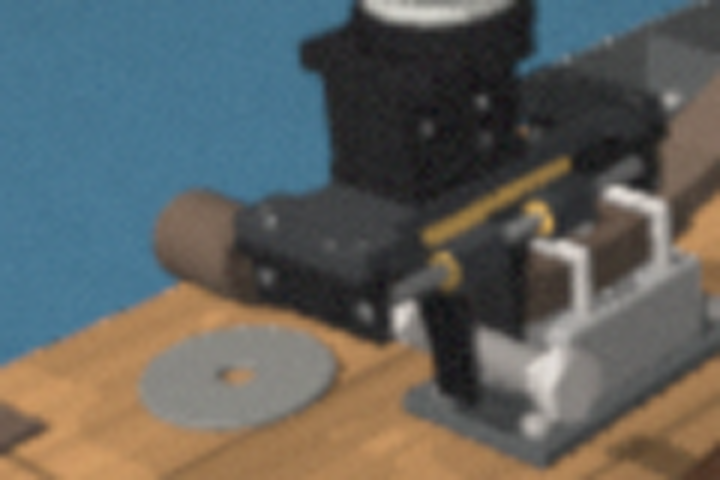

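View pics/top8f.png

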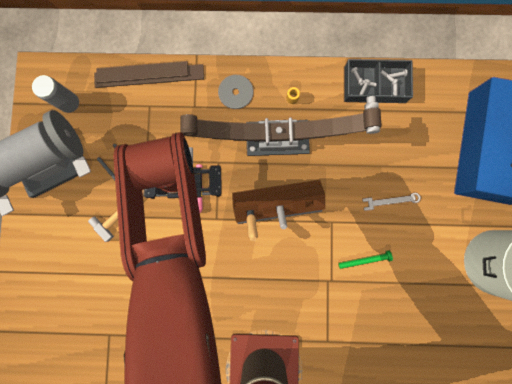

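The pose now matches the target: residual 0.3 mm, head at zoomed side (578,385) against 387 predicted. The rack, file, drift and the visible bystanders are where they started. Handing in.

```bash
python3 - <<'E'
from workcell import manip
print(manip.close_job()); print(manip.get_obs()["width"])
E
```

```text
the job is handed in; nothing more can be done
None
the job is handed in; nothing more can be done
```

I drew the hex-headed pin out of the rack's right-hand socket, levelled it, and handed the job in at about 16 s with it still gripped. It is held on the robot's side of the empty (left) eye, in line with the bore, with its tip about 35 mm short of the mouth.

**Last checks:**
- **Pose:** the tool was within about 0.3 mm of its target. An earlier 2.7 mm height error and a small overshoot in correcting it were trimmed out, and the pin's 1.2° tilt in the jaws was compensated.
- **Line with the bore:** from the top view the pin is within about 1 mm sideways of the bore axis. In the side view the head was within about 1 mm of where it should be.
- **Contact:** the wrist carried only the pin's weight, about 3–4 N, so the pin was touching nothing else.
- **Other parts:** the rack, file, drift, wrench and green look-alike looked unmoved in the last top view. The arm hid most of the hammer and U-bolt there.

**Less certain:**
- **Bore position:** my hand-picked mouth position from the side view put the bore axis about 2 mm further right than the top view did. I trusted the top view.
- **Tip height:** in the final pose the gripper hides the tip from the side camera. Its height and level come from the raised side view plus the arm's own pose reading, with the head as a cross-check.

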